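# Close the photometer and hold the red filter in the light path

### The job

The glass test filters are loaded in the photometer and it is ready for its check reading with the red one. Shut the blue sample lid fully, then pull the spring-return changer rod straight out by its black knob until the red-capped filter stands in the light path, and keep it there against the spring: the program finishes while the gripper is still holding the knob. The filters stay seated in their carriage and everything else on the bench stays where it is.

Things in the scene. Friction and masses are not known exactly. Their poses are not given: they have to be found in the camera images.
- photometer: white and grey bench photometer, fixed, 282 deep (x) x 340 wide (y) x 148 high. Origin on the bench under the light path and the rod's axis; +x to its back, +y to its left (console side), z up. Front face at x = -82. Black-lined sample well open to the top: x -66 to 60, y -30 to 30, rim 118 high. Sloping console from y = 64 on, up to 142 high; lamp housing, x 103 to 198, 148 high
- lid (a joint): angle of the blue lid: 0 = shut, grows as its front edge swings up; starts open at 1.25 to 1.5, at most 1.55 rad. Stiff hinge: it stays where it is left and never falls, it must be pushed all the way shut (0.2 N m of friction, about 2 N at the front edge, lid about 0.18 kg). When open its outer face looks away from the robot, to the photometer's back and up
- lid_hinge (a point): middle of the lid's hinge axis, which runs along the photometer's y at photometer x = 66, z = 118. The lid reaches 142 from this axis to its front edge, is 84 wide and 14 thick; the axis lies in the plane of its underside, so its outer face is 14 off that plane and 132 above the bench when shut
- lid_edge (a point): middle of the lid's front edge on its outer face, 142 from the hinge axis, moves with the lid. A finger tab 40 wide, 6 thick sticks out 11 further here
- cell_slide (a joint): travel (m) of the changer (carriage, rod and knob in one), 0 = at rest, fully in; grows as it slides out to the photometer's -x; stop at 0.054. Spring: 4 N at rest, 9 N at 48 mm; springs back when let go. Four places 16 mm apart: at rest the front one (blank) is in the light path, places 1, 2, 3 are 16, 32, 48 mm behind; pulling out by so much brings each into the light path
- bush (a point): centre of the outer face of the steel bush (20 in diameter) that carries the rod out of the front face, at photometer x = -92, 76 above the bench. The 8 mm rod has three red ring marks, 2.5 wide, hidden inside at rest: when the first, second or third ring has just come wholly out of the bush, place 1, 2 or 3 is in the light path
- pull_knob (a point): black knob on the rod's end, moves with it. Point in the middle of its neck, on the rod axis, 76 above the bench, at photometer x = -140 at rest (58 in front of the front face); axes as the photometer's. Neck 18 in diameter, 28 long along x, between an end flange 28 in diameter, 10 long (robot's side) and a collar 24 in diameter, 4 long. Pinch the neck from above, fingers closing along its y
- beam (a point): fixed point where the light path (along the photometer's y) crosses the row of filters, 88 above the bench, between two red ticks on the well's rim; axes as the photometer's. A filter stands in the light path when its x in this frame is 0; its glass window is 9 wide, so a few mm off still reads
- filter_red: the filter to read: black cuvette-shaped holder 12.5 x 12.5 x 46 high, red glass window, red cap 8 high; origin at the centre of its underside (62 above the bench, top at 108). Stands with 0.75 mm play in carriage place 1, 2 or 3, that is 16, 32 or 48 mm behind the light path at rest, in any order with yellow and blue; travels with the carriage
- filter_yellow: same holder with yellow window and cap, in another of the places 1 to 3; origin at the centre of its underside
- filter_blue: same holder with blue window and cap, in the remaining place; origin at the centre of its underside
- filter_blank: same holder, empty, white cap, always in the front place; origin at the centre of its underside
- filter_case: open black storage case of the filters, 110 x 80 x 32 with its lid standing up 104 high at the back, on the bench in front of the photometer to the right of the knob; origin at the centre of its underside; not to be moved
- marker_pen: marker pen lying on the bench in front of the console, 135 long, 13 thick; origin at the underside of its middle; not to be moved
- lens_cleaner: small bottle 38 in diameter, 100 high, standing to the right of the photometer; origin at the centre of its underside; not to be moved
- tip_box: yellow pipette-tip box 122 x 84 x 70 standing on the right; origin at the centre of its underside; not to be moved
- flask: stoppered squat glass flask 100 in diameter, 126 high, standing on the left; origin at the centre of its underside; not to be moved
- timer: white bench timer 62 x 66 x 20 lying on the right; origin at the centre of its underside; not to be moved

How it is judged:
By the outcome, as a careful person would: the job done as asked, in the order asked, and still so for the second after the job is handed in, while the arm keeps its last pose, push and grip.
It also fails if it takes over 48 s, if anything falls off the work surface, if the arm or the gripper's body presses on something with over 40 N, if the wrist force passes 120 N, or if a joint passes its speed limit or range.

### The arm

A 6-joint arm with a two-finger parallel gripper is mounted at the origin on the work surface. World frame = base frame: x ahead of the robot, y to its left, z up, the work surface at z = 0. Lengths are in mm, angles in rad, forces in N, time in s.
With the tool pointing down it reaches from about 350 to 775 mm from the base axis. Payload 7.3 kg.
Tool frame: the origin (TCP) lies midway between the tips of the shut fingers; the grasp point (between the pads) lies 19 mm behind it; z points along the fingers, y is the line along which they close (so a half turn about z gives the same grasp; the last joint's range is limited). The gripper opens to 92 mm and grips with 3 to 60 N. Pads are 19 mm wide; open, the fingers measure 130 mm over their backs; the gripper's body (75 mm by 190 mm) begins 47 mm behind the grasp point.
Start: joints at [1.122, 0.342, 1.524, -0, 1.275, -0.146], TCP at [156.537, 501.14, 226.741] pointing down, gripper open.
Joint ranges: [-2.53, 2.53], [-0.77, 2.02], [0.04, 2.7], [-1, 4.14], [0.28, 2.66], [-3.11, 3.11]. Speed limits (rad/s): [2.57, 2.57, 3.14, 3.14, 3.14, 3.14].

### API

Orientations are given as [roll, pitch, yaw] about the fixed x, y, z axes, in that order (R = Rz(yaw) Ry(pitch) Rx(roll)).
In Python, from plant import * gives the robot as it stands.
- The arm moves only by the tool step_arm, never from a script. Its argument "deltas" is one flat list of numbers, 5 for each row, row after row: the shift along the world's x, y, z in mm, then the turn about the world's z in degrees, then the finger opening in mm, from 0 to 91.8. In form: [tx, ty, tz, turn, gripper, tx, ty, tz, turn, gripper, ...]. A call has exactly 10 rows; each row shifts and turns the commanded pose from where the row before left it; what a row does not reach is not made up. A row lasts 1/8 s, in which the tool goes at most 62.5 mm and 10.7 degrees, less where a joint would pass 70% of its speed; a pose out of reach is approached as far as the arm can. A call is refused whole if a number of a shift passes 62.5 or a number of a turn 10.7, either way. A call with a gripper value outside its range is refused whole. The fingers move at their own pace and stop on an object; the grip force is fixed at half the most. Time passes only in rows, so rows that do not move let the fingers close, or fill a call up. It gives the time, the measured TCP pose, the force, the opening and the grip force at its end, in the units of the state.
- get_obs(): the state, without advancing time (a new reading comes with each control period).
- capture(name): name is "side" or "top" or "wrist"; returns the picture (400x640x3 uint8, red, green, blue); there is no depth.
- camera_params(name): a dict with "mtx" (3x3 intrinsics, pixels), "k1" (the pictures are not rectified: a ray, as slopes to the right and down, at radius r is drawn at 1 + k1 r^2 times it, then the intrinsics apply), "rvec" (rotation vector, rad) and "tvec" (3), from world to camera coordinates, as OpenCV has them. Camera axes: x right, y down, z forward; pixel columns grow to the right and rows downward; lengths in mm; the calibration is good to about 2 mm. A picture is of the moment at which its call begins: read the wrist's pose just before it. camera_params takes no time and is no camera call; for the wrist camera it gives the pose at the moment of the call.
- close_job(): hands the job in; it is judged then, once.
The state is a dict: "time": time; "joint_positions": joint angles; "dq": joint speeds; "tau": joint torques, N m; "tool_pos": TCP position; "tcp_rot": TCP orientation; "contact_force": force on the tool from outside, world axes, zero at the start; "moment": the same for the moment, N m; "grip_width": finger opening in mm; "finger_force": force on a finger pad.
Only numpy, scipy, OpenCV 4.12 (cv2) and the standard library are available. Lean on these libraries where they do the work, as an engineer would, in place of code of your own. Each camera call takes 0.05 s, during which the arm holds its last target. There are 200 camera calls.

## Working session

There is one attempt and no reset: what is moved stays moved. The work goes in short steps, Python scripts to look and compute and a tool call to move; the robot and the scene stay as the last step left them, time stands still between calls to the robot, and variables do not carry over. Pictures are saved under pics/ and viewed, at most 10 in all, crops included, and the job is handed in when it is done.

Besides the shell and the picture viewer there is one more tool, called after ">>>" as name(argument=value, ...), one argument or row to a line, values as JSON. step_arm: Moves the arm, as the interface text tells. Its arguments: {"type":"object","properties":{"deltas":{"type":"array","items":{"type":"number"}}},"required":["deltas"]}

```bash
mkdir -p pics; ls; python3 - <<'E'
from plant import *
import cv2
o=get_obs();print(o)
for n in("top","side"):
    p=camera_params(n);print(n,p)
    cv2.imwrite(f"pics/{n}0.png",cv2.cvtColor(capture(n),cv2.COLOR_RGB2BGR))
E
```

```text
pics
{'time': 0.0, 'joint_positions': array([ 1.12200404e+00,  3.42687551e-01,  1.52501898e+00,  8.32285976e-06,
        1.27538103e+00, -1.46046204e-01]), 'dq': array([-1.30992390e-03, -1.21501727e-03,  2.79120793e-06, -1.52166700e-03,
       -1.45927942e-03,  8.45773513e-04]), 'tau': array([ 1.16684889e-03, -4.31244063e+01, -2.44220692e+01,  7.17830588e-02,
        5.60155569e-02, -1.13517217e-04]), 'tool_pos': array([156.3476956 , 500.75718006, 226.06252782]), 'tcp_rot': array([-3.14011483e+00, -2.25422984e-04,  2.83884398e+00]), 'contact_force': array([-0.56896307,  0.72278826, -0.40755491]), 'moment': array([-0.00340545,  0.01999891, -0.00273153]), 'finger_force': 0.0, 'grip_width': 92.32200878791065}
top {'mtx': array([[520.11295852,   0.        , 316.78587453],
       [  0.        , 520.11295852, 194.48383036],
       [  0.        ,   0.        ,   1.        ]]), 'k1': -0.17162821324805871, 'rvec': array([ 2.16053844, -2.20713667,  0.05400758]), 'tvec': array([   2.00244164,  563.94089326, 1744.03439511])}
side {'mtx': array([[408.39311401,   0.        , 322.88984922],
       [  0.        , 408.39311401, 208.72574998],
       [  0.        ,   0.        ,   1.        ]]), 'k1': -0.07578107407222516, 'rvec': array([ 2.20967057, -0.67789701,  0.3210653 ]), 'tvec': array([-470.53358853,  271.0212196 ,  966.65794574])}
```

View pics/top0.png

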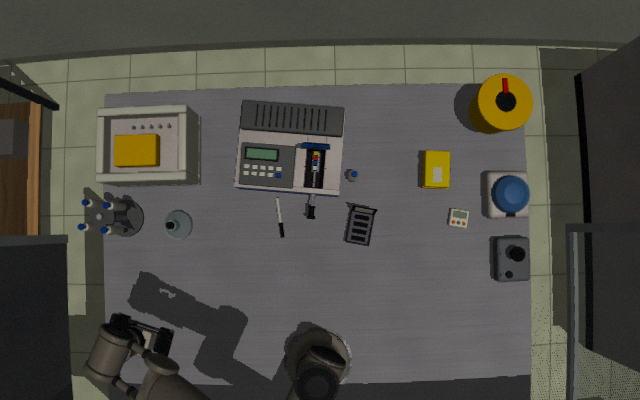

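View pics/side0.png

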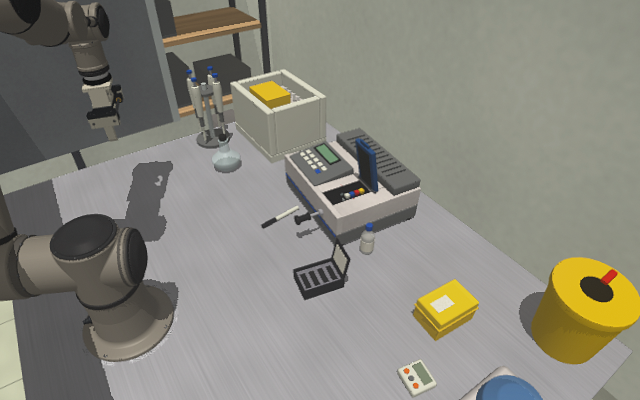

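The top view shows the photometer at about (290,150), lid open at (316,146), filters at (316,152–172), knob at (311,212), case at (361,225), pen at (280,217) and bottle at (353,175). The side view shows the same, with the lid standing up at (367,165).

```bash
cat > h.py <<'E'
from plant import *
import cv2,numpy as np
def ray(p,uv):
    uv=np.array(uv,float).reshape(-1,2)
    K=p["mtx"];d=(uv-K[:2,2])/np.array([K[0,0],K[1,1]]);s=d.copy()
    for _ in range(20): s=d/(1+p["k1"]*(s**2).sum(1,keepdims=True))
    R=cv2.Rodrigues(np.array(p["rvec"]))[0];t=np.array(p["tvec"])
    D=np.c_[s,np.ones(len(s))]@R
    return -R.T@t,D
def onz(p,uv,z):
    c,D=ray(p,uv);z=np.broadcast_to(z,len(D));return c+D*((z-c[2])/D[:,2])[:,None]
def proj(p,X):
    X=np.array(X,float).reshape(-1,3);R=cv2.Rodrigues(np.array(p["rvec"]))[0]
    c=X@R.T+np.array(p["tvec"]);s=c[:,:2]/c[:,2:];s=s*(1+p["k1"]*(s**2).sum(1,keepdims=True))
    return s*p["mtx"][0,0]+p["mtx"][:2,2]
def tri(p,a,q,b):
    c1,d1=ray(p,a);c2,d2=ray(q,b);d1=d1[0]/np.linalg.norm(d1);d2=d2[0]/np.linalg.norm(d2)
    s=np.linalg.lstsq(np.c_[d1,-d2],c2-c1,rcond=None)[0]
    A=c1+d1*s[0];B=c2+d2*s[1];return (A+B)/2,np.linalg.norm(A-B)
E
python3 - <<'E'
from h import *
a=cv2.imread("pics/top0.png")[90:250,225:385];b=cv2.imread("pics/side0.png")[120:300,250:440]
a=cv2.resize(a,(600,600),interpolation=cv2.INTER_CUBIC)
cv2.imwrite("pics/a.png",a)
p=camera_params("top")
print(onz(p,[[311,212],[361,225],[280,217],[353,175],[234,187],[340,194]],[76,16,6,90,110,118]).round())
w=camera_params("wrist");o=get_obs();c,D=ray(w,[[316,200]]);print(o['tool_pos'],o['tcp_rot'],c,D,w['mtx'],w['k1'])
E
```

```text
[[ 503.    9.   76.]
 [ 457. -157.   16.]
 [ 490.  117.    6.]
 [ 620. -130.   90.]
 [ 588.  256.  110.]
 [ 558.  -85.  118.]]
[156.3619048  500.80906814 226.10889574] [-3.14022584e+00 -2.06456015e-04  2.83881227e+00] [ 86.4169006  523.55468013 384.34695064] [[ 0.26584097 -0.10123879 -0.95884341]] [[313.88492934   0.         320.8867885 ]
 [  0.         313.88492934 197.58887704]
 [  0.           0.           1.        ]] -0.0440981894601891
```

View pics/a.png

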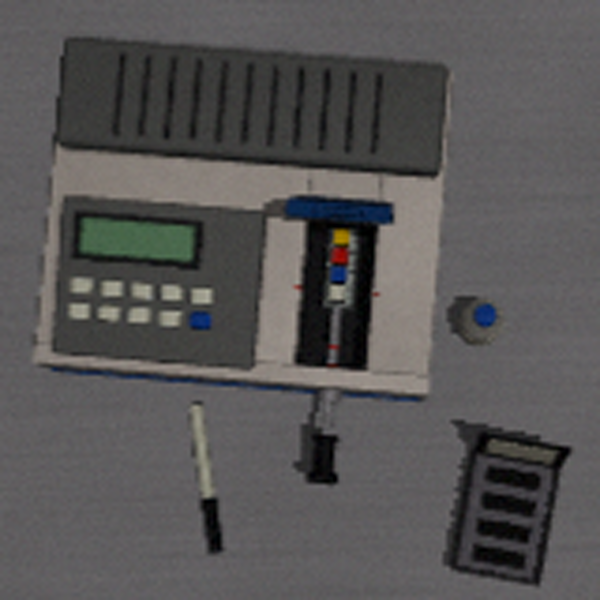

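Order from the front is white, blue, red, yellow, so red is in place 2 (32 mm). I'll move to a closer wrist view, with the fingers closing for the lid push.

>>> step_arm(
  deltas=[20,-45,30,1.3,0,30,-50,20,1.3,0,34,-50,10,1.3,0,34,-50,10,1.3,0,34,-50,10,1.3,0,34,-50,10,1.3,0,34,-50,5,1.3,0,34,-50,5,1.3,0,34,-50,5,1.3,0,34,-50,0,1.3,0],
)

```text
time: 1.35
tool_pos: [479.4, 4.2, 331.9]
tcp_rot: [3.141, 0.001, 3.066]
contact_force: [1.4, 0.7, 1.0]
grip_width: 0.7
finger_force: 0.0
```

```bash
python3 - <<'E'
from h import *
import json
o=get_obs();p=camera_params("wrist");i=capture("wrist")
print(o['time'],o['tool_pos'],o['tcp_rot'],o['contact_force'])
cv2.imwrite("pics/w1.png",cv2.cvtColor(i,cv2.COLOR_RGB2BGR))
json.dump({k:np.array(v).tolist() for k,v in p.items()},open("w1.json","w"))
E
```

```text
1.35 [479.38782877   4.24212662 331.94491153] [3.14126821e+00 5.46784568e-04 3.06607414e+00] [1.43257838 0.70234003 0.99676144]
```

View pics/w1.png

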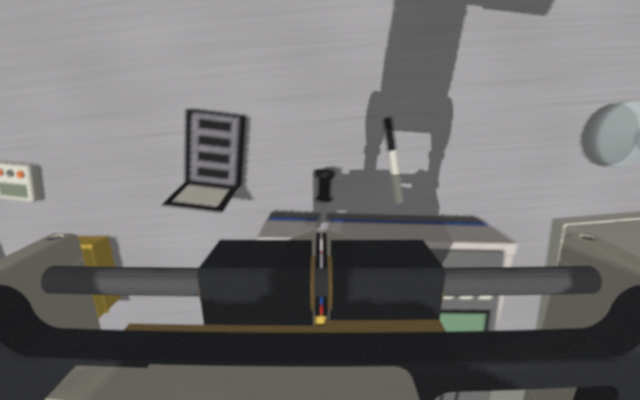

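The wrist view (upside down, robot side at the top) shows the knob at (324,185), the bush at about (322,222), the pen at (393,160) and the case at (215,160). The gripper hides the well. I'll measure from it and from the top view.

```bash
python3 - <<'E'
from h import *
import json
t=camera_params("top");s=camera_params("side")
w={k:np.array(v) for k,v in json.load(open("w1.json")).items()}
T=cv2.imread("pics/top0.png").astype(int);W=cv2.imread("pics/w1.png").astype(int)
def cm(im,m,x0,x1,y0,y1):
    v,u=np.nonzero(m[y0:y1,x0:x1]);return np.array([u.mean()+x0,v.mean()+y0]),len(u),(u.min()+x0,u.max()+x0,v.min()+y0,v.max()+y0)
b,g,r=T[...,0],T[...,1],T[...,2]
red=(r>110)&(r-g>50)&(r-b>50)
n,l,st,ce=cv2.connectedComponentsWithStats(red[120:200,290:345].astype(np.uint8),connectivity=8)
print("red",[(st[i][4],(ce[i]+[290,120]).round(1)) for i in range(1,n)])
for nm,m in (("yel",(r>130)&(g>100)&(b<80)),("blue",(b>90)&(b-r>40)),("white",(r>120)&(b>110))):
    n,l,st,ce=cv2.connectedComponentsWithStats(m[146:185,308:322].astype(np.uint8))
    print(nm,[(st[i][4],(ce[i]+[308,146]).round(1)) for i in range(1,n)])
c=lambda u,v:[225+(u+.5)/3.75-.5,90+(v+.5)/3.75-.5]
print("caps",onz(t,[c(341,237),c(339,256),c(338,274),c(337,294)],108).round(1).tolist())
tk=onz(t,[c(298,287),c(376,294)],118);print("ticks",tk.round(1).tolist(),tk.mean(0))
# wrist knob: dark mask
k=cm(W,W.max(2)<60,308,340,165,206);print("knob px",k)
for z in(76,): print(onz(w,[k[0],[322,222],[270,213],[485,220]],[76,76,100,100]).round(1).tolist())
# dark width by row
for v in range(166,206,2): 
    u=np.nonzero(W[v,305:345].max(1)<60)[0]; print(v,(u.min()+305,u.max()+305) if len(u) else None,end=' ')
k=cm(T,T.max(2)<45,303,318,200,222);print("\nknob top",k,onz(t,[k[0]],76))
E
```

```text
red [(np.int32(11), array([314.9, 157.6])), (np.int32(1), array([304., 166.])), (np.int32(2), array([313.5, 182. ]))]
yel [(np.int32(12), array([315.5, 153. ]))]
blue [(np.int32(14), array([314.8, 162.7]))]
white [(np.int32(14), array([314.5, 167.3]))]
caps [[693.2, -10.0, 108.0], [676.7, -7.9, 108.0], [661.1, -6.7, 108.0], [643.8, -5.5, 108.0]]
ticks [[649.5, 27.6, 118.0], [641.9, -39.0, 118.0]] [645.69438003  -5.71518558 118.        ]
knob px (array([324.18720379, 184.48104265]), 422, (np.int64(316), np.int64(333), np.int64(170), np.int64(201)))
[[507.1, 6.9, 76.0], [560.9, -0.1, 76.0], [534.2, -66.7, 100.0], [566.1, 218.1, 100.0]]
166 None 168 None 170 (np.int64(318), np.int64(331)) 172 (np.int64(316), np.int64(333)) 174 (np.int64(316), np.int64(333)) 176 (np.int64(317), np.int64(333)) 178 (np.int64(319), np.int64(331)) 180 (np.int64(319), np.int64(330)) 182 (np.int64(319), np.int64(330)) 184 (np.int64(319), np.int64(329)) 186 (np.int64(319), np.int64(329)) 188 (np.int64(319), np.int64(329)) 190 (np.int64(319), np.int64(329)) 192 (np.int64(319), np.int64(329)) 194 (np.int64(318), np.int64(329)) 196 (np.int64(317), np.int64(329)) 198 (np.int64(316), np.int64(331)) 200 (np.int64(318), np.int64(330)) 202 None 204 None 
knob top (array([309.90566038, 211.39622642]), 106, (np.int64(304), np.int64(314), np.int64(200), np.int64(218))) [[505.33578221  12.92411475  76.        ]]
```

Beam is at about (645.5,−6), knob at (507,7) (138.5 apart, should be 140), and yaw is about −5.7°. The hinge is then near (711,−12.6). Next I go over and behind the lid.

>>> step_arm(
  deltas=[40,-3,8,-0.3,0,50,-4,5,-0.3,0,50,-4,0,-0.3,0,50,-4,0,-0.3,0,50,-4,0,-0.2,0,31,-2,0,0,0,0,0,0,0,0,0,0,0,0,0,0,0,0,0,0,0,0,0,0,0],
)

```text
time: 2.65
tool_pos: [748.7, -14.7, 346.8]
tcp_rot: [3.142, 0.002, 3.041]
contact_force: [0.4, -0.0, 0.3]
grip_width: 0.7
finger_force: 0.0
```

```bash
python3 - <<'E'
from h import *
o=get_obs();print(o['time'],o['tool_pos'],o['tcp_rot'],o['joint_positions'])
i=cv2.cvtColor(capture("side"),cv2.COLOR_RGB2BGR)[60:260,250:450];cv2.imwrite("pics/s1.png",cv2.resize(i,(600,600),interpolation=cv2.INTER_CUBIC))
s=camera_params("side");O=np.array([645.5,-6,0]);c,n=np.cos(-.1),np.sin(-.1)
for th in(1.25,1.35,1.45,1.55):
    f=[]
    for y in(42,-42):
        x=66-142*np.cos(th);z=118+142*np.sin(th);f.append(O+[c*x-n*y,n*x+c*y,z])
    print(th,((proj(s,f)-[250,60])*3).round().tolist())
E
```

```text
2.65 [748.69944514 -14.6587308  346.8460881 ] [3.14153389e+00 2.05900974e-03 3.04136117e+00] [-1.21822385e-01  8.37240318e-01  3.38653924e-01  1.11715978e-04
  1.96364115e+00 -1.59234442e+00]
1.25 [[292.0, 245.0], [343.0, 291.0]]
1.35 [[305.0, 237.0], [356.0, 283.0]]
1.45 [[318.0, 231.0], [370.0, 277.0]]
1.55 [[331.0, 227.0], [384.0, 271.0]]
```

View pics/s1.png

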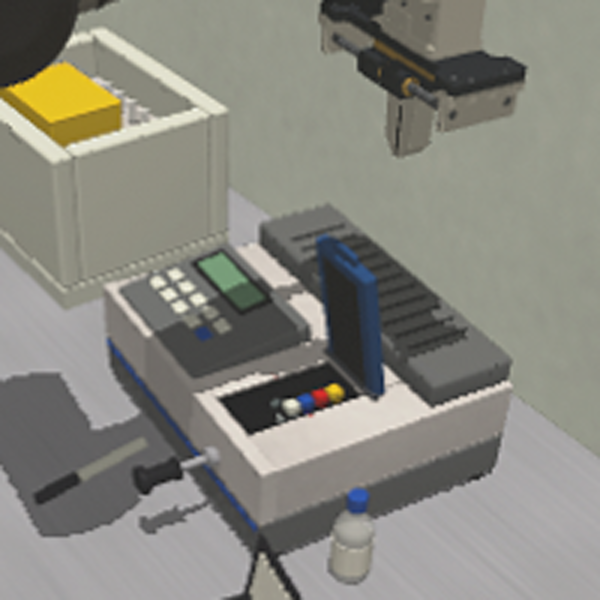

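The side view shows the lid's underside corners at crop (318,238) and (368,282), which fits θ≈1.44. The filters read white, blue, red, yellow from the front. The tool is behind the lid, so I go down and touch it.

>>> step_arm(
  deltas=[0,-1,-30,0,0,0,-1,-40,0,0,0,0,-30,0,0,0,0,-18,0,0,0,0,0,0,0,-10,1,0,0,0,-12,1,0,0,0,-11,1,2,0,0,-11,1,-1,0,0,-11,1,-2,0,0],
)

```text
time: 3.95
tool_pos: [695.1, -11.8, 228.0]
tcp_rot: [3.141, 0.005, 3.041]
contact_force: [1.8, 0.1, -0.9]
grip_width: 0.1
finger_force: 0.8
```

>>> step_arm(
  deltas=[-11,1,-4,0,0,-10,1,-4,0,0,-10,1,-5,0,0,-10,1,-6,0,0,-8,1,-7,0,0,-8,1,-8,0,0,-7,1,-9,0,0,-7,0,-9,0,0,-5,1,-10,0,0,0,0,0,0,0],
)

```text
time: 5.2
tool_pos: [617.7, -3.7, 162.7]
tcp_rot: [3.141, -0.002, 3.041]
contact_force: [-0.2, -0.7, 0.2]
grip_width: 0.3
finger_force: 0.0
```

```bash
python3 - <<'E'
from h import *
o=get_obs();print(o['time'],o['tool_pos'],o['tcp_rot'],o['contact_force'])
i=cv2.cvtColor(capture("side"),cv2.COLOR_RGB2BGR)[100:250,250:450];cv2.imwrite("pics/s2.png",cv2.resize(i,(800,600),interpolation=cv2.INTER_CUBIC))
E
```

```text
5.2 [617.67341592  -3.68725895 162.69315879] [ 3.14133732e+00 -2.29612546e-03  3.04123378e+00] [-0.21647949 -0.73360222  0.17544093]
```

View pics/s2.png

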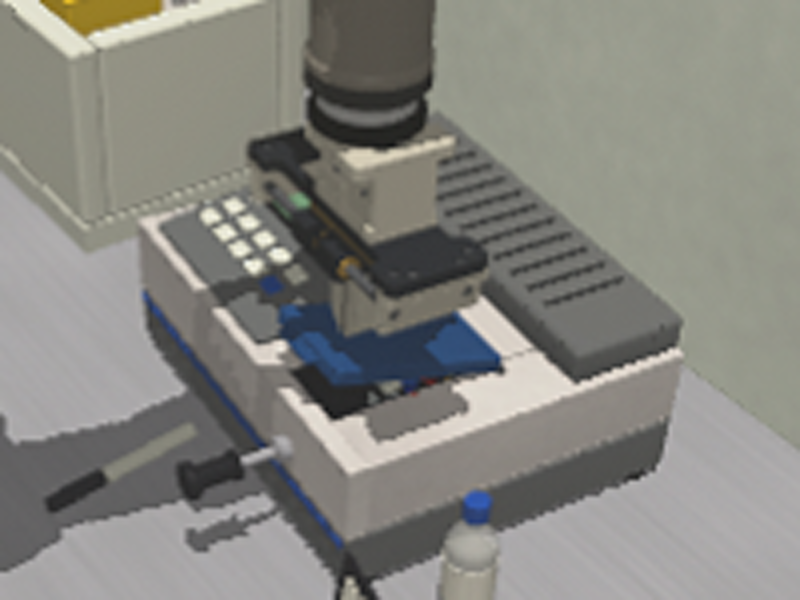

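The side view shows the lid ahead of the fingers at about 0.3 rad, its front edge near crop (340,360). I keep pressing down.

>>> step_arm(
  deltas=[-4,0,-8,0,0,-3,0,-8,0,0,-2,0,-7,0,0,-1,0,-5,0,0,0,0,-2,0,0,0,0,-1,0,0,0,0,0,0,0,0,0,0,0,0,0,0,0,0,0,0,0,0,0,0],
)

```text
time: 6.5
tool_pos: [608.6, -3.9, 132.8]
tcp_rot: [3.142, 0.0, 3.041]
contact_force: [-0.6, 0.4, 0.2]
grip_width: 0.3
finger_force: 0.0
```

>>> step_arm(
  deltas=[0,0,-1,0,0,0,0,0,0,0,0,0,-1,0,0,0,0,0,0,0,0,0,-1,0,0,0,0,0,0,0,0,0,0,0,0,0,0,0,0,0,0,0,0,0,0,0,0,0,0,0],
)

```text
time: 7.75
tool_pos: [608.7, -3.9, 132.0]
tcp_rot: [-3.141, 0.002, 3.041]
contact_force: [-5.4, 0.1, 14.7]
grip_width: 0.3
finger_force: 7.6
```

Firm contact of 14.7 N at z=132.0 means the lid is shut. I retreat upward and back to view the knob, opening the fingers.

>>> step_arm(
  deltas=[0,0,20,0,0,0,0,35,0,0,0,0,36,0,0,-20,2,0,0,0,-40,4,0,0,20,-45,5,0,0,60,-30,3,0,0,60,-14,2,0,0,60,0,0,0,0,60,0,0,0,0,60],
)

```text
time: 9.0
tool_pos: [460.7, 11.9, 220.8]
tcp_rot: [3.142, 0.001, 3.041]
contact_force: [0.2, -1.1, -0.7]
grip_width: 55.9
finger_force: 0.0
```

```bash
python3 - <<'E'
from h import *
o=get_obs();w=camera_params("wrist");i=capture("wrist");W=cv2.cvtColor(i,cv2.COLOR_RGB2BGR)
print(o['time'],o['tool_pos'],o['tcp_rot'],o['contact_force'],o['grip_width'])
S=cv2.cvtColor(capture("side"),cv2.COLOR_RGB2BGR)[120:240,280:440]
cv2.imwrite("pics/w2.png",np.vstack([cv2.resize(W[140:290,170:470],(600,300)),cv2.resize(S,(600,300))[:,:]]))
M=(W.max(2)<60)[100:300,290:350].astype(np.uint8)
n,l,st,ce=cv2.connectedComponentsWithStats(M)
for k in range(1,n):
    if st[k][4]>80: print(st[k]+[290,100,0,0,0],ce[k]+[290,100])
for v in range(170,270,4):
    u=np.nonzero(W[v,290:350].max(1)<60)[0]; print(v,(u.min()+290,u.max()+290) if len(u) else None,end=' ')
x=proj(w,[[506,7.5,76]]);print(x)
E
```

```text
9.0 [460.69628866  11.91816378 220.77044593] [3.14156711e+00 9.44636133e-04 3.04110527e+00] [ 0.18402189 -1.06910589 -0.71318275] 55.92920399389123
[310 205  26  45 811] [322.58692972 225.59309494]
[290 269  60  10 382] [320.18062827 272.83769634]
170 None 174 None 178 None 182 None 186 None 190 None 194 None 198 None 202 None 206 (np.int64(315), np.int64(330)) 210 (np.int64(310), np.int64(335)) 214 (np.int64(310), np.int64(335)) 218 (np.int64(313), np.int64(332)) 222 (np.int64(315), np.int64(330)) 226 (np.int64(315), np.int64(330)) 230 (np.int64(315), np.int64(330)) 234 (np.int64(316), np.int64(330)) 238 (np.int64(316), np.int64(330)) 242 (np.int64(313), np.int64(332)) 246 (np.int64(314), np.int64(332)) 250 None 254 None 258 None 262 None 266 None [[320.76743457 227.01379523]]
```

View pics/w2.png

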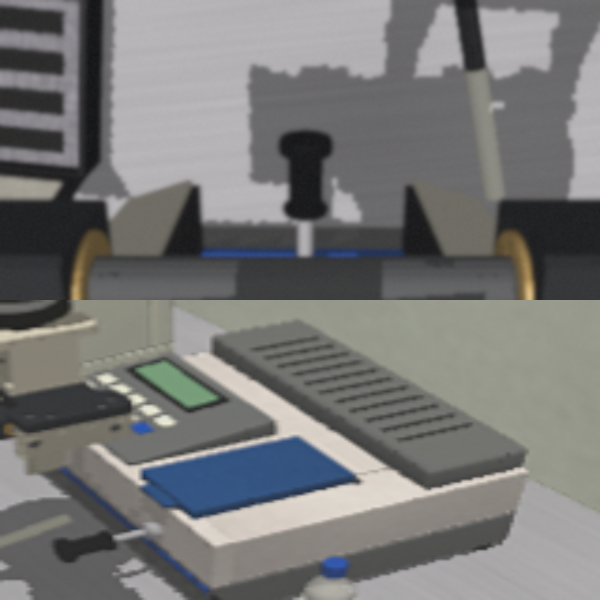

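The top half shows the knob neck at full-frame rows about 219–241, column 322.8, between the fingers. The bottom half shows the blue lid flat and shut.

```bash
python3 - <<'E'
from h import *
w=camera_params("wrist")
print(onz(w,[[322.8,205],[322.8,216.5],[322.8,241],[322.8,249.5],[322.8,229.5]],[85,90,88,76,85]).round(1).tolist(),get_obs()['tool_pos'])
print(proj(w,[[506,7.5,76]]))
E
```

```text
[[479.2, 12.2, 85.0], [489.4, 11.2, 90.0], [516.0, 8.5, 88.0], [531.0, 7.1, 76.0], [504.9, 9.7, 85.0]] [460.45302772  11.94781577 220.5292164 ]
[[320.76327552 227.43278314]]
```

>>> step_arm(
  deltas=[14,-1,-30,0,60,15,-1,-35,0,60,15,-1,-35,0,60,0,0,-30,0,60,0,0,-20,0,60,0,0,-10,0,60,0,0,-3.5,0,60,0,0,0,0,60,0,0,0,0,60,0,0,0,0,60],
)

```text
time: 10.35
tool_pos: [503.9, 9.1, 57.8]
tcp_rot: [3.142, 0.001, 3.041]
contact_force: [1.1, 0.1, 0.7]
grip_width: 60.3
finger_force: 0.0
```

>>> step_arm(
  deltas=[0,0,0,0,30,0,0,0,0,24,0,0,0,0,20,0,0,0,0,14,0,0,0,0,10,0,0,0,0,10,0,0,0,0,10,0,0,0,0,10,0,0,0,0,10,0,0,0,0,10],
)

```text
time: 11.6
tool_pos: [503.7, 9.1, 57.3]
tcp_rot: [3.142, 0.0, 3.041]
contact_force: [4.8, 0.5, -1.0]
grip_width: 17.1
finger_force: 37.9
```

>>> step_arm(
  deltas=[-3,0.3,0,0,10,-4,0.4,0,0,10,-4,0.4,0,0,10,-4,0.4,0,0,10,-4,0.4,0,0,10,-4,0.4,0,0,10,-4,0.4,0,0,10,-3,0.3,0,0,10,0,0,0,0,10,0,0,0,0,10],
)

```text
time: 12.85
tool_pos: [474.2, 12.2, 57.3]
tcp_rot: [3.141, 0.002, 3.041]
contact_force: [7.7, 0.3, -4.1]
grip_width: 17.0
finger_force: 38.2
```

>>> step_arm(
  deltas=[-1.3,0.1,0,0,10,-1,0.1,0,0,10,0,0,0,0,10,0,0,0,0,10,0,0,0,0,10,0,0,0,0,10,0,0,0,0,10,0,0,0,0,10,0,0,0,0,10,0,0,0,0,10],
)

```text
time: 14.1
tool_pos: [472.0, 12.4, 57.4]
tcp_rot: [3.141, 0.002, 3.041]
contact_force: [6.9, 0.8, -5.0]
grip_width: 16.9
finger_force: 38.2
```

```bash
python3 - <<'E'
from h import *
o=get_obs();print(o['time'],o['tool_pos'],o['contact_force'],o['grip_width'])
W=cv2.cvtColor(capture("wrist"),cv2.COLOR_RGB2BGR);S=cv2.cvtColor(capture("side"),cv2.COLOR_RGB2BGR);s=camera_params("side")
cv2.imwrite("pics/g.png",np.vstack([cv2.resize(W[150:350,220:420],(500,300)) if 0 else cv2.resize(W[180:300,240:400],(400,300),interpolation=cv2.INTER_CUBIC),cv2.resize(S[180:240,275:355],(400,300),interpolation=cv2.INTER_CUBIC)]))
O=np.array([645.5,-6,0]);c,n=np.cos(-.1),np.sin(-.1)
for x in(-92,-94.5,-108,-110.5,-172+14,-172-14): print(x,((proj(s,[O+[c*x,n*x,76]])-[275,180])*5+[0,300]).round())
E
```

```text
14.1 [472.00048115  12.42895592  57.36642766] [ 6.93295641  0.80886003 -4.95458892] 16.914135194782137
-92 [[214. 460.]]
-94.5 [[210. 462.]]
-108 [[189. 469.]]
-110.5 [[185. 471.]]
-158 [[109. 498.]]
-186 [[ 63. 514.]]
```

View pics/g.png

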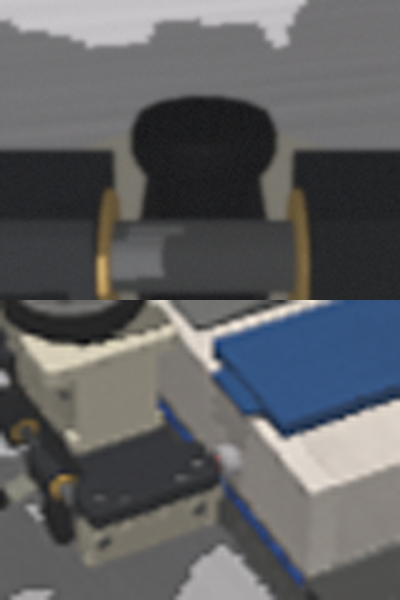

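The wrist crop shows the knob held between the pads, flange outline top at full-frame row about 218. The side crop shows a red ring just out of the bush at about (217,460). Next a quick slip check of the flange against the tool.

```bash
python3 - <<'E'
from h import *
w=camera_params("wrist");W=cv2.cvtColor(capture("wrist"),cv2.COLOR_RGB2BGR)
o=get_obs();t=o['tool_pos'];e=np.array([.995,-.1,0]);f=np.array([.1,.995,0])
a=np.linspace(0,2*np.pi,73)
for d in(-4,-2,0,2,4):
    r=[]
    for x in(-24,-14):
        P=[np.array([t[0],t[1],76])+e*(d+x)+14*(f*np.cos(k)+[0,0,np.sin(k)]) for k in a]
        q=proj(w,P);r+=[round(q[:,1].min(),1),q[0].round(1).tolist(),q[36].round(1).tolist()]
    print(d,r)
for v in range(208,252,2):
    u=np.nonzero(W[v,285:355].max(1)<48)[0]; print(v,(u.min()+285,u.max()+285) if len(u) else None,end=' ')
S=cv2.cvtColor(capture("side"),cv2.COLOR_RGB2BGR).astype(int)
R=S[...,2]-S[...,1];v,u=np.nonzero(R[200:225,305:330]>25);print([(a+305,b+200,R[b+200,a+305]) for a,b in zip(u,v)])
print(o['contact_force'],t)
E
```

```text
-4 [np.float64(200.0), [350.0, 208.5], [290.1, 208.6], np.float64(218.5), [349.5, 228.5], [290.7, 228.5]]
-2 [np.float64(203.7), [349.9, 212.6], [290.3, 212.6], np.float64(222.1), [349.4, 232.4], [290.9, 232.4]]
0 [np.float64(207.5), [349.8, 216.6], [290.4, 216.6], np.float64(225.7), [349.3, 236.2], [291.0, 236.3]]
2 [np.float64(211.2), [349.7, 220.6], [290.5, 220.6], np.float64(229.2), [349.2, 240.1], [291.1, 240.1]]
4 [np.float64(214.8), [349.6, 224.6], [290.6, 224.6], np.float64(232.8), [349.1, 243.9], [291.2, 243.9]]
208 None 210 None 212 None 214 None 216 None 218 None 220 (np.int64(309), np.int64(333)) 222 (np.int64(302), np.int64(340)) 224 (np.int64(298), np.int64(344)) 226 (np.int64(296), np.int64(346)) 228 (np.int64(295), np.int64(347)) 230 (np.int64(294), np.int64(348)) 232 (np.int64(294), np.int64(348)) 234 (np.int64(294), np.int64(349)) 236 (np.int64(294), np.int64(349)) 238 (np.int64(293), np.int64(349)) 240 (np.int64(294), np.int64(348)) 242 (np.int64(295), np.int64(348)) 244 (np.int64(295), np.int64(347)) 246 (np.int64(297), np.int64(346)) 248 (np.int64(298), np.int64(344)) 250 (np.int64(299), np.int64(343)) [(np.int64(318), np.int64(211), np.int64(34))]
[ 7.47418346  0.51508609 -5.21930085] [471.97875204  12.44779203  57.34856497]
```

```bash
python3 - <<'E'
from h import *
W=cv2.cvtColor(capture("wrist"),cv2.COLOR_RGB2BGR)
w=camera_params("wrist");t=get_obs()['tool_pos']
R=cv2.Rodrigues(np.array(w['rvec']))[0];c=-R.T@w['tvec']
w2=dict(w);t2=np.array([460.45,11.95,220.53]);w2['tvec']=-R@(c+t2-t)
I2=cv2.resize(cv2.imread("pics/w2.png")[:300],(300,150),interpolation=cv2.INTER_AREA)
e=np.array([.995,-.1,0]);f=np.array([.1,.995,0]);a=np.linspace(0,np.pi*2,73)
def sil(p,xm,y0):  # analytic rows: rear rim top, widest rows
    P=[[xm,y0,76]+e*-24+14*(f*np.cos(k)+[0,0,np.sin(k)]) for k in a]
    Q=[[xm,y0,76]+e*-14+14*(f*np.cos(k)+[0,0,np.sin(k)]) for k in a]
    N=[[xm,y0,76]+e*14+12*(f*np.cos(k)+[0,0,np.sin(k)]) for k in a]
    return [round(float(v),1) for v in(proj(p,P)[:,1].min(),proj(p,Q)[18,1],proj(p,N)[18,1])]
for xm in(498,500,502,504,506,508):print("rest",xm,sil(w2,xm,9.5))
for xm in(470,472,474,476,478):print("now",xm,sil(w,xm,12.5))
g=lambda I,u,v0,v1:[(v,int(I[v,u].max())) for v in range(v0,v1)]
print(g(I2,153,58,112));print(g(W,321,212,262))
for v in range(60,112,2):
    u=np.nonzero(I2[v,120:190].max(1)<60)[0];print(v+140,(u.min()+290,u.max()+290) if len(u) else None,end=' ')
E
```

```text
rest 498 [193.5, 211.1, 237.0]
rest 500 [195.4, 213.1, 238.9]
rest 502 [197.2, 215.0, 240.7]
rest 504 [199.0, 217.0, 242.5]
rest 506 [200.8, 218.9, 244.3]
rest 508 [202.6, 220.8, 246.1]
now 470 [203.8, 244.8, 297.8]
now 472 [207.5, 249.0, 301.5]
now 474 [211.2, 253.1, 305.1]
now 476 [214.8, 257.2, 308.7]
now 478 [218.4, 261.3, 312.2]
[(58, 107), (59, 108), (60, 108), (61, 108), (62, 106), (63, 99), (64, 83), (65, 59), (66, 39), (67, 28), (68, 28), (69, 28), (70, 28), (71, 28), (72, 30), (73, 32), (74, 32), (75, 32), (76, 30), (77, 28), (78, 29), (79, 30), (80, 30), (81, 29), (82, 29), (83, 30), (84, 29), (85, 30), (86, 29), (87, 29), (88, 30), (89, 29), (90, 26), (91, 30), (92, 28), (93, 26), (94, 27), (95, 27), (96, 29), (97, 29), (98, 30), (99, 29), (100, 29), (101, 28), (102, 25), (103, 28), (104, 28), (105, 27), (106, 27), (107, 29), (108, 36), (109, 63), (110, 108), (111, 148)]
[(212, 118), (213, 115), (214, 115), (215, 115), (216, 114), (217, 105), (218, 76), (219, 45), (220, 30), (221, 28), (222, 28), (223, 31), (224, 31), (225, 25), (226, 28), (227, 28), (228, 31), (229, 32),
[... 458 characters left out ...]
int64(310), np.int64(335)) 212 (np.int64(310), np.int64(335)) 214 (np.int64(310), np.int64(335)) 216 (np.int64(311), np.int64(334)) 218 (np.int64(313), np.int64(332)) 220 (np.int64(315), np.int64(330)) 222 (np.int64(315), np.int64(330)) 224 (np.int64(315), np.int64(330)) 226 (np.int64(315), np.int64(330)) 228 (np.int64(315), np.int64(330)) 230 (np.int64(315), np.int64(330)) 232 (np.int64(316), np.int64(330)) 234 (np.int64(316), np.int64(330)) 236 (np.int64(316), np.int64(330)) 238 (np.int64(316), np.int64(330)) 240 (np.int64(315), np.int64(330)) 242 (np.int64(313), np.int64(332)) 244 (np.int64(313), np.int64(332)) 246 (np.int64(314), np.int64(332)) 248 (np.int64(316), np.int64(329)) 250 None
```

Rim-to-rim displacement in the wrist views is 32.5 mm. The TCP gives 31.9 mm, and a ring sits just outside the bush, so there is no slip. Handing in with the grip held.

```bash
python3 -c "
from plant import *
print(close_job())"
```

```text
the job is handed in; nothing more can be done
None
```

I shut the blue lid fully, then pulled the changer rod out about 32 mm to place 2, which puts the red filter in the light path; the gripper was still holding the knob against the spring when I handed the job in, at about 14 s.

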